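# Discard an empty tip tray through the bin's spring flap

## Robot

A 6-joint arm with a two-finger parallel gripper is mounted at the origin on the work surface. World frame = base frame: x ahead of the robot, y to its left, z up, the work surface at z = 0. Lengths are in m, angles in rad, forces in N, time in s.
With the tool pointing down it reaches from about 0.3 to 0.775 m from the base axis. Payload 14.6 kg.
Tool frame: the origin (TCP) lies at the very end of the fingers, on their centre line; the grasp point (between the pads) lies 19 mm behind it; z points along the fingers, y is the line along which they close (so a half turn about z gives the same grasp; the last joint's range is limited). The gripper opens to 94 mm and grips with 3 to 60 N. Pads are 16 mm wide; open, the fingers measure 119 mm over their backs; the gripper's body (75 mm by 177 mm) begins 78 mm behind the grasp point.
Start: joints at [1.142, 0.3, 1.521, -0, 1.321, -0.067], TCP at [0.195, 0.514, 0.205] pointing down, gripper open.
Joint ranges: [-3.03, 3.03], [-0.79, 2.21], [0.23, 2.52], [-1.04, 4.18], [0, 3.07], [-2.55, 2.55]. Speed limits (rad/s): [2.22, 2.22, 2.57, 3.14, 3.14, 3.14].

## Interface

Orientations are given as [roll, pitch, yaw] about the fixed x, y, z axes, in that order (R = Rz(yaw) Ry(pitch) Rx(roll)).
In Python, from station import ctrl gives the robot as it stands.
- The arm moves only by the tool move_arm, never from a script. Its argument "targets" is a list of rows, each a list of 6 numbers: the shift along the tool's x, y, z in units of 1000 mm (1.0 is 1000 mm), then the turn, a rotation vector about the tool's x, y, z in units of 30 degrees (1.0 is 30 degrees). In form: [[tx, ty, tz, ax, ay, az], ...]. A call has exactly 5 rows; each row is the pose to reach, as a shift and turn from the pose commanded when the call began, along the tool's axes at that moment; what a row does not reach only later rows make up. A row lasts 1/12 s, in which the tool goes at most 41.7 mm and 7.16 degrees, less where a joint would pass 70% of its speed; a pose out of reach is approached as far as the arm can. A call with a number of a shift or a turn outside -1 to 1 is refused whole. A call with a gripper value outside its range is refused whole. "fingers" is the opening, from -1 (shut) to 1 (fully open), set as the call begins (left out, the last holds). The fingers move at their own pace and stop on an object; "grip_force" is the grip in N (left out, the last holds). Time passes only in rows, so rows that repeat a pose let the fingers close, or fill a call up. It gives the time, the measured TCP pose, the force and the opening at its end, in the units of the state.
- ctrl.get_obs(): the state, without advancing time (a new reading comes with each control period).
- ctrl.camera(name): name is "scene" or "top"; returns the picture (420x560x3 uint8, red, green, blue); there is no depth.
- ctrl.camera_info(name): a dict with "fx", "fy", "cx", "cy" (pixels), "rvec" (rotation vector, rad) and "tvec" (3), from world to camera coordinates, as OpenCV has them. Camera axes: x right, y down, z forward; pixel columns grow to the right and rows downward; lengths in m; the calibration is good to about 2 mm. A picture is of the moment at which its call begins. camera_info takes no time and is no camera call.
- ctrl.hand_in(): hands the job in, once; it reports no verdict.
The state is a dict: "time_s": time; "qpos": joint angles; "joint_vel": joint speeds; "tau": joint torques, N m; "ee_pos": TCP position; "eef_rot": TCP orientation; "force": force on the tool from outside, world axes, zero at the start; "moment": the same for the moment, N m; "grip_width": finger opening in m.
Only numpy, scipy, OpenCV 4.12 (cv2) and the standard library are available. Lean on these libraries where they do the work, as an engineer would, in place of code of your own. Each camera call takes 0.05 s, during which the arm holds its last target. There are 200 camera calls.

## Task

Throw away the small green tip tray standing on the steel shelf of the bench waste bin: press the bin's yellow self-closing flap open with one finger and, while that finger keeps it open, push the tray along the shelf with the other finger until it drops into the bin. Only push the tray gently, never squeeze or lift it or shove it against the flap, then take the fingers away so that the flap closes behind it. Leave the bottle, the jar and the tip box standing where they are.

Things in the scene. Friction and masses are not known exactly. Their poses are not given: they have to be found in the camera images.
- bin: White bench waste bin, fixed. Origin on the bench; x points level from its steel shelf to its flap (the way the tray is pushed), y left, z up. Body x -150 to 165 mm, y -140 to 140 mm. Shelf: upper face 150 mm above the bench, x -150 to 10 mm, edges turned up 7 mm at its two sides only. Opening: x 10 to 130 mm, y -110 to 110 mm, covered by the flap. Hollow below, also under the shelf, 143 mm deep.
- shelf_edge (a point): Middle of the shelf's far edge, at bin x = 10 mm, y = 0, at the height of the shelf's upper face (150 mm above the bench). Past it the tray falls into the bin when the flap is open; the shelf itself is 4 mm thick. Axes as bin.
- hinge (a point): Middle of the flap's hinge line, at bin x = 130 mm, y = 0, 192 mm above the bench. The hinge runs along the bin's y. The white housing behind it (x 134 to 165 mm) is 42 mm higher than the shelf; cheek plates of 3 mm stand at both ends of the flap (y = +-113 mm), sloping with it. Nothing of the bin is higher than 46 mm above the shelf.
- flap (a joint): Angle of the flap in rad. 0 = closed, up to 1.15 = fully open, growing as the flap swings down into the bin. Hinged along its far, upper edge. A spring closes it: about 1.3 N at its free edge starts it, about 5 N halfway along it when well open (0.7 rad); the tray's weight alone cannot open it.
- tray_center (a point): Centre (half-way up) of the green tip tray: empty rack with 28 dark holes on top, 45 mm (its x) by 70 mm (its y) by 35 mm high, about 60 g. Loose on the shelf, its long side roughly along the flap; 25 mm or more free between it and the flap, 40 mm or more of shelf behind it. On the shelf its centre is 17.5 mm above the shelf face.
- amber_bottle: Small amber bottle with white cap, diameter 32 mm, 55 mm tall, standing on the shelf near one end of it. Origin at the centre of its underside. Not to be disturbed.
- white_jar: Small white jar with blue cap, diameter 36 mm, 45 mm tall, standing on the shelf near the other end. Origin at the centre of its underside. Not to be disturbed.
- tip_box: Full blue tip box with clear lid, 80 x 120 x 69 mm tall, standing on the bench beside the bin. Origin at the centre of its underside. Not to be disturbed.
- tray: The same green tip tray as a whole; origin at the centre of its underside.
- flap_lip (a point): Middle of the free (lower) edge of the yellow flap, which moves with it. Flap: plate 3 mm thick, 218 mm wide, 126 mm from hinge to free edge. Closed, it slopes down from the hinge to the shelf's far edge, 0.34 rad from level. Opening swings this edge down and in under the hinge. A fingertip a few mm above shelf height, moved level along the bin's x, presses it open.
Things that resemble listed ones, but are neither listed nor needed, are in the scene too. Of the things like the tray, leave any that is pink, purple or red; of the rest the smaller one is meant.

How it is judged:
By the outcome, as a careful person would: the job done as asked, in the order asked, and still so for the second after the job is handed in, with the robot touching nothing.
It also fails if it takes over 38 s, if anything falls off the work surface, if the arm or the gripper's body presses on something with over 40 N, if the wrist force passes 120 N, or if a joint passes its speed limit or range.

## Working session

There is one attempt and no reset: what is moved stays moved. The work goes in short steps, Python scripts to look and compute and a tool call to move; the robot and the scene stay as the last step left them, time stands still between calls to the robot, and variables do not carry over. Pictures are saved under pics/ and viewed, on a budget of 10 in all, crops included, one or two more only if the job needs it, and the job is handed in when it is done.

Besides the shell and the picture viewer there is one more tool, called after "Request:" as name(argument=value, ...) on one line, values as JSON. move_arm: Moves the arm, as the interface text tells. Shifts and turns lie within -1 to 1; 1 stands for 1000 mm of shift or 30 degrees of turn. Its arguments: {"type":"object","properties":{"targets":{"type":"array"},"fingers":{"type":"number"},"grip_force":{"type":"number"}},"required":["targets"]}

```bash
ls; mkdir -p pics; python3 - <<'E'
from station import ctrl
import cv2
for n in("scene","top"):
    im=ctrl.camera(n); cv2.imwrite(f"pics/{n}0.png",im[:,:,::-1]); print(n,ctrl.camera_info(n))
print(ctrl.get_obs())
E
```

```text
pics
scene {'fx': 473.88258259105874, 'fy': 473.88258259105874, 'cx': 288.3342480984185, 'cy': 211.3838984712812, 'rvec': array([ 1.22590155,  2.33605278, -0.91222035]), 'tvec': array([ 0.28778586, -0.23776174,  1.31756953])}
top {'fx': 420.69033035536717, 'fy': 420.69033035536717, 'cx': 279.47918725429787, 'cy': 212.5226640664711, 'rvec': array([ 2.11313908, -2.16041962,  0.14935041]), 'tvec': array([0.04291785, 0.54875813, 0.93482925])}
{'time_s': 0.1, 'qpos': array([ 1.14240006e+00,  3.00425233e-01,  1.52148510e+00,  8.89518424e-06,
        1.32071011e+00, -6.65850530e-02]), 'joint_vel': array([-2.42977830e-03, -2.28291159e-03, -1.79524728e-03, -9.90085441e-05,
       -2.82597915e-04, -5.80694440e-04]), 'tau': array([-9.26641633e-05, -5.32648659e+01, -3.53284478e+01,  7.09293131e-02,
        2.35448324e-02, -9.51311904e-05]), 'ee_pos': array([0.19458216, 0.51418939, 0.2049521 ]), 'eef_rot': array([-3.14056771e+00, -7.69820099e-05,  2.77977919e+00]), 'force': array([ 0.2836812 , -0.38864812,  0.48601987]), 'moment': array([-0.00906118,  0.02471592, -0.00218055]), 'grip_width': 0.09422832344319892}
```

View pics/scene0.png

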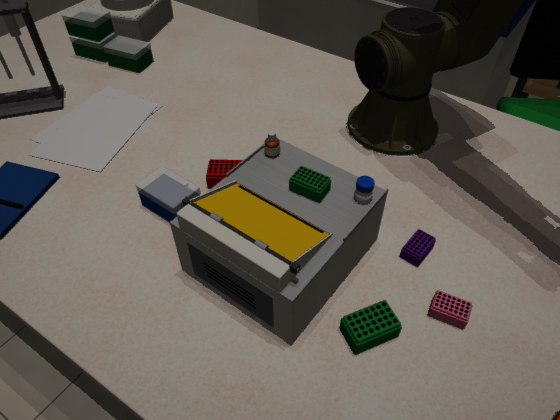

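View pics/top0.png

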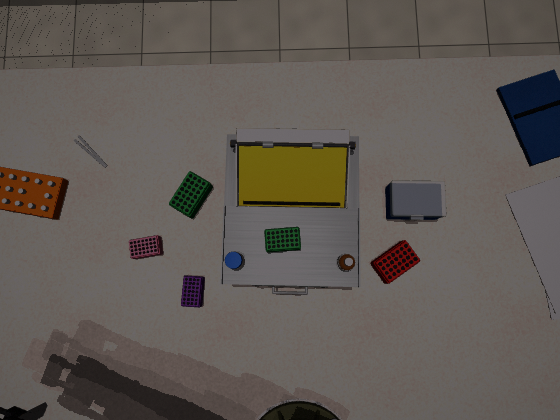

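The target is the tray on the shelf: scene (310,183), top (282,239). The other green one at top (190,194) is larger and stands on the bench. The bottle is at top (346,262), the jar at (234,261), and the flap spans roughly (238–348, 146–206). Next I'll measure these.

```bash
cat > h.py <<'E'
import numpy as np, cv2
from station import ctrl
def ray(n,uv,z):
    I=ctrl.camera_info(n); R,_=cv2.Rodrigues(I['rvec']); C=-R.T@I['tvec']
    d=R.T@np.array([(uv[0]-I['cx'])/I['fx'],(uv[1]-I['cy'])/I['fy'],1]); return C+d*(z-C[2])/d[2]
def proj(n,P):
    I=ctrl.camera_info(n); K=np.array([[I['fx'],0,I['cx']],[0,I['fy'],I['cy']],[0,0,1]])
    return cv2.projectPoints(np.array(P,float).reshape(-1,3),I['rvec'],I['tvec'],K,None)[0][:,0]
def blobs(n,im,lo,hi,amin=25):
    m=cv2.inRange(cv2.cvtColor(im,cv2.COLOR_RGB2HSV),lo,hi)
    m=cv2.morphologyEx(m,cv2.MORPH_CLOSE,np.ones((5,5)))
    return [c for c in cv2.findContours(m,0,2)[0] if cv2.contourArea(c)>amin]
E
python3 - <<'E'
from h import *
np.set_printoptions(precision=4,suppress=True)
for n in("top","scene"):
    im=cv2.imread(f"pics/{n}0.png")[:,:,::-1].copy()
    for nm,lo,hi in(("yellow",(20,150,80),(32,255,255)),("green",(50,100,30),(75,255,255)),("blue",(105,130,60),(120,255,255)),("amber",(5,100,50),(17,255,255))):
        for c in blobs(n,im,lo,hi):
            r=cv2.minAreaRect(c); b=cv2.boxPoints(r)
            if nm=="yellow" : b=cv2.approxPolyDP(cv2.convexHull(c),4,True)[:,0]
            print(n,nm,cv2.contourArea(c),np.round(r[0],1),b.round(1).tolist())
            if nm=="green": 
                print("   z.185",ray(n,r[0],.185),[ray(n,p,.185)[:2].round(4).tolist() for p in b])
print("lip",[ray("top",p,.15) for p in((238,207),(346,207))],"hinge",[ray("top",p,.192) for p in((238,146),(348,146))])
print("shelf front",[ray("top",p,.15) for p in((222,287),(358,287))])
cv2.imwrite("pics/z.png",cv2.resize(cv2.imread("pics/top0.png")[120:300,200:400],None,fx=4,fy=3.3,interpolation=cv2.INTER_CUBIC)[:600])
E
```

```text
top yellow 6156.5 [292.1 176.2] [[239, 146], [346, 148], [343, 207], [239, 205]]
top green 708.5 [282.2 238.7] [[263.79998779296875, 229.1999969482422], [298.70001220703125, 226.3000030517578], [300.5, 248.3000030517578], [265.70001220703125, 251.1999969482422]]
   z.185 [0.4756 0.025  0.185 ] [[0.4953, 0.0607], [0.4995, -0.008], [0.4562, -0.0103], [0.452, 0.0578]]
top green 930.5 [189.1 193.4] [[167.8000030517578, 203.6999969482422], [189.3000030517578, 169.8000030517578], [210.39999389648438, 183.10000610351562], [188.8000030517578, 217.0]]
   z.185 [0.5705 0.209  0.185 ] [[0.5507, 0.2514], [0.6191, 0.209], [0.5904, 0.1665], [0.5228, 0.209]]
top blue 194.5 [232.8 259.8] [[221.5, 259.5], [232.5, 248.5], [244.0, 260.0], [233.0, 271.0]]
top amber 139.0 [347.5 261. ] [[341.0, 254.0], [354.0, 254.0], [354.0, 268.0], [341.0, 268.0]]
top amber 2348.5 [ 27.9 192.6] [[-7.199999809265137, 207.6999969482422], [0.10000000149011612, 166.3000030517578], [63.099998474121094, 177.5], [55.70000076293945, 218.89999389648438]]
scene yellow 4171.5 [259.9 219.5] [[194, 202], [237, 183], [328, 233], [29
[... 1056 characters left out ...]
, 187.0]]
scene blue 1533.0 [ 23.4 186.6] [[-8.5, 200.10000610351562], [1.600000023841858, 159.60000610351562], [55.20000076293945, 173.10000610351562], [45.099998474121094, 213.5]]
scene amber 78.5 [271.5 143. ] [[265.0, 138.0], [278.0, 138.0], [278.0, 148.0], [265.0, 148.0]]
scene amber 80.5 [543.5  87. ] [[525.5999755859375, 84.80000305175781], [528.2999877929688, 77.30000305175781], [561.4000244140625, 89.19999694824219], [558.7999877929688, 96.5999984741211]]
lip [array([0.5466, 0.1152, 0.15  ]), array([ 0.5414, -0.1077,  0.15  ])] hinge [array([0.6639, 0.1098, 0.192 ]), array([ 0.6583, -0.111 ,  0.192 ])]
shelf front [array([0.3842, 0.1484, 0.15  ]), array([ 0.3785, -0.1244,  0.15  ])]
```

View pics/z.png

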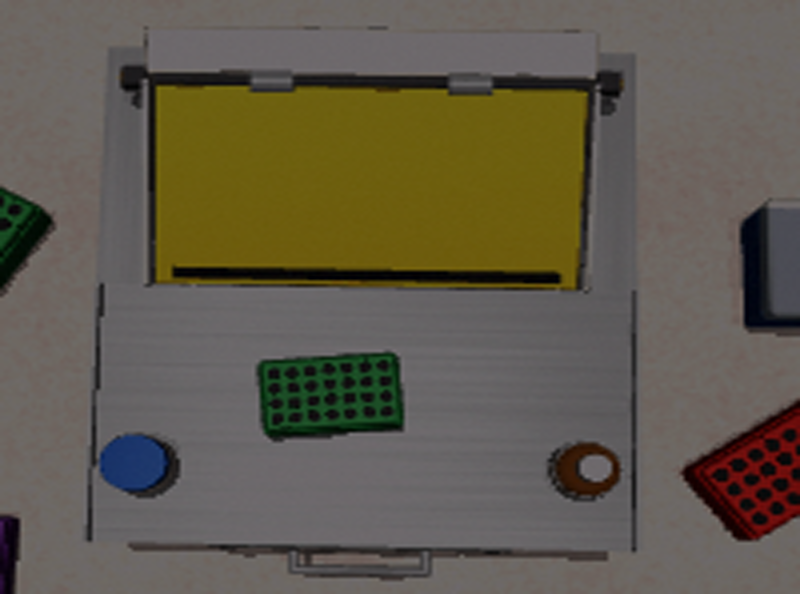

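```bash
python3 - <<'E'
from h import *
np.set_printoptions(precision=4,suppress=True)
f=lambda x,y:(200+x/4,120+y/3.3)
S=[ray("top",f(100,285),.15),ray("top",f(633,291),.15)]
F=[ray("top",f(88,541),.15),ray("top",f(634,550),.15)]
L=[ray("top",f(152,286),.15),ray("top",f(582,290),.15)]
H=[ray("top",f(155,82),.193),ray("top",f(588,88),.193)]
for n,a in(("seam",S),("front",F),("lip",L),("hinge",H)):
    d=a[0]-a[1]; print(n,a[0],a[1],"len",np.hypot(*d[:2]),"mid",(a[0]+a[1])/2,"yaw",np.degrees(np.arctan2(-d[0],d[1])))
# lip+hinge corners in the scene view
for p in((194,202),(291,261)): print("sc hinge",ray("scene",p,.193))
for p in((237,183),(328,233)): print("sc lip",ray("scene",p,.15))
for n in("top","scene"):
    im=cv2.imread(f"pics/{n}0.png")[:,:,::-1].copy()
    m=cv2.inRange(cv2.cvtColor(im,cv2.COLOR_RGB2HSV),(50,100,20),(75,255,255))
    print(n,"jar",ray(n,(232.8,259.8) if n=="top" else (365,181.5),.193),"bot",ray(n,(347.5,261) if n=="top" else (271.5,143),.185))
# predicted tray in scene
yaw=-np.radians(2)
for c in((.4756,.025),):
    P=[[c[0]+sx*.0225,c[1]+sy*.035,z] for z in(.185,.15) for sx in(-1,1) for sy in(-1,1)]
    p=proj("scene",P); print("pred scene bbox",p.min(0),p.max(0))
for c in blobs("scene",cv2.imread("pics/scene0.png")[:,:,::-1].copy(),(50,100,20),(75,255,255),400): print(cv2.boundingRect(c))
E
```

```text
seam [0.5486 0.1421 0.15  ] [ 0.5383 -0.1328  0.15  ] len 0.27512175919507365 mid [0.5434 0.0047 0.15  ] yaw -2.131296454341032
front [0.3903 0.1484 0.15  ] [ 0.3792 -0.1255  0.15  ] len 0.2740951597671841 mid [0.3847 0.0115 0.15  ] yaw -2.3204181215730495
lip [0.5473 0.1152 0.15  ] [ 0.5396 -0.1066  0.15  ] len 0.22194750287990073 mid [0.5434 0.0043 0.15  ] yaw -1.9936821831306484
hinge [0.666  0.1081 0.193 ] [ 0.6567 -0.1088  0.193 ] len 0.21715110878316954 mid [ 0.6613 -0.0003  0.193 ] yaw -2.458356423408421
sc hinge [ 0.6587 -0.103   0.193 ]
sc hinge [0.6682 0.1122 0.193 ]
sc lip [ 0.5431 -0.1016  0.15  ]
sc lip [0.5513 0.1139 0.15  ]
top jar [0.4363 0.1211 0.193 ] bot [ 0.4295 -0.1006  0.185 ]
scene jar [0.4371 0.1218 0.193 ] bot [ 0.4373 -0.0929  0.185 ]
pred scene bbox [287.9672 162.5593] [331.7605 203.1974]
(340, 300, 61, 54)
(289, 166, 42, 36)
(497, 97, 63, 34)
(72, 43, 81, 29)
```

```bash
cat >> h.py <<'E'
from scipy.spatial.transform import Rotation as R
E0=np.array([.5435,.0045,.15]); bx=np.array([.9993,-.0384,0]); by=np.array([.0384,.9993,0])
def tgt(e,y,z,tilt=0):   # e along bin x from shelf edge, z over shelf, tilt deg lowers leading finger, about TCP
    Rt=R.from_rotvec(by*np.radians(tilt))*R.from_euler('xyz',[np.pi,0,np.arctan2(bx[0],-bx[1])])
    return E0+e*bx+y*by+[0,0,z],Rt
def delta(p,Rt):
    o=ctrl.get_obs(); Rc=R.from_euler('xyz',o['eef_rot'])
    return Rc.inv().apply(p-o['ee_pos']).round(4),((Rc.inv()*Rt).as_rotvec(degrees=True)/30).round(3)
def where():
    o=ctrl.get_obs(); d=o['ee_pos']-E0
    return np.round([o['time_s'],1e3*d@bx,1e3*d@by,1e3*d[2]],2),o['force'].round(2)
E
python3 - <<'E'
from h import *
print(delta(*tgt(-.065,.0184,.13)),where())
E
```

```text
(array([-0.4393, -0.3565, -0.0747]), array([-2.000e-03,  1.000e-03,  2.382e+00])) (array([ 1.0000e-01, -3.6825e+02,  4.9593e+02,  5.4950e+01]), array([ 0.28, -0.39,  0.49]))
```

Request:
move_arm(targets=[[-0.029, -0.024, -0.015, 0, 0, 0.16], [-0.058, -0.047, -0.03, 0, 0, 0.32], [-0.087, -0.071, -0.045, 0, 0, 0.48], [-0.116, -0.094, -0.06, 0, 0, 0.64], [-0.145, -0.118, -0.075, 0, 0, 0.8]], fingers=1)

```text
time_s: 0.52
ee_pos: [0.2889, 0.3511, 0.2809]
eef_rot: [-3.141, 0.0, 2.357]
force: [0.7, -0.8, 0.4]
grip_width: 0.094
```

```bash
python3 -c "
from h import *
print(delta(*tgt(-.065,.0184,.13)),where())"
```

```text
(array([-0.3648, -0.096 ,  0.001 ]), array([-1.000e-03,  0.000e+00,  1.575e+00])) (array([   0.52, -267.78,  336.54,  130.92]), array([ 0.69, -0.77,  0.37]))
```

Request:
move_arm(targets=[[-0.037, -0.01, 0, 0, 0, 0.16], [-0.073, -0.02, 0, 0, 0, 0.32], [-0.11, -0.03, 0, 0, 0, 0.48], [-0.146, -0.039, 0, 0, 0, 0.64], [-0.183, -0.048, 0, 0, 0, 0.8]])

```text
time_s: 0.93
ee_pos: [0.3851, 0.1881, 0.2804]
eef_rot: [3.142, -0.0, 1.938]
force: [0.9, 1.1, 0.4]
grip_width: 0.0944
```

```bash
python3 -c "
from h import *
print(delta(*tgt(-.065,.0184,.13)),where())"
```

```text
(array([-0.1857,  0.0295,  0.0004]), array([ 0.   , -0.   ,  0.775])) (array([   0.93, -165.34,  177.37,  130.45]), array([0.94, 1.11, 0.38]))
```

Request:
move_arm(targets=[[-0.037, 0.006, 0, 0, 0, 0.16], [-0.074, 0.012, 0, 0, 0, 0.31], [-0.111, 0.018, 0, 0, 0, 0.47], [-0.148, 0.024, 0, 0, 0, 0.62], [-0.186, 0.029, 0, 0, 0, 0.775]])

```text
time_s: 1.35
ee_pos: [0.4798, 0.0252, 0.2803]
eef_rot: [-3.141, -0.0, 1.532]
force: [0.0, 0.5, 0.9]
grip_width: 0.0942
```

```bash
python3 -c "
from h import *
print(delta(*tgt(-.065,.0184,.065)),where())
cv2.imwrite('pics/s1.png',ctrl.camera('scene')[100:340,120:440,::-1].repeat(2,0).repeat(2,1))
print(delta(*tgt(-.065,.0184,.065)),where())"
```

```text
(array([ 0.0002, -0.0005,  0.0653]), array([-0., -0., -0.])) (array([  1.35, -64.49,  18.23, 130.28]), array([0.03, 0.51, 0.9 ]))
(array([ 0.0047, -0.0027,  0.0647]), array([-0.001,  0.003, -0.018])) (array([  1.4 , -62.27,  13.79, 129.74]), array([ 0.66, -2.99, -1.61]))
```

View pics/s1.png

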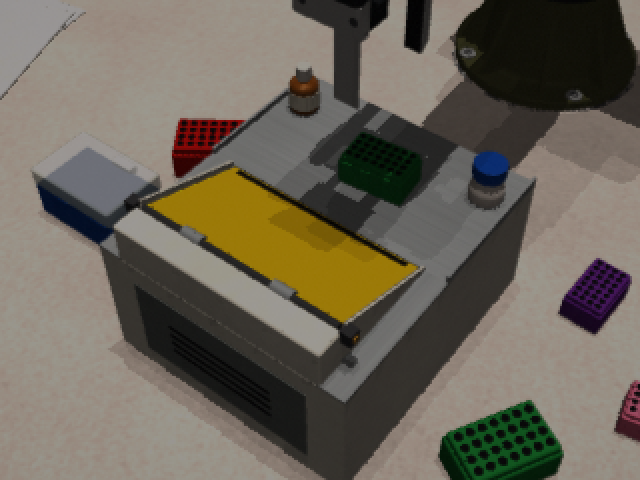

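The scene shows the hand above the tray with its fingers lined up along the bin's x. Now I'll go down.

Request:
move_arm(targets=[[0, 0, 0.015, 0, 0, 0], [0, 0, 0.032, 0, 0, 0], [0, 0, 0.05, 0, 0, 0], [0, 0, 0.06, 0, 0, 0], [0, 0, 0.065, 0, 0, 0]])

```text
time_s: 1.82
ee_pos: [0.4787, 0.0271, 0.214]
eef_rot: [-3.139, 0.0, 1.536]
force: [0.1, -0.2, 0.4]
grip_width: 0.0942
```

```bash
python3 -c "
from h import *
cv2.imwrite('pics/t2.png',cv2.resize(ctrl.camera('top')[120:300,200:380,::-1],None,fx=3.3,fy=3.3))
cv2.imwrite('pics/s2.png',cv2.resize(ctrl.camera('scene')[100:280,200:440,::-1],None,fx=3,fy=3))
print(delta(*tgt(-.065,.0184,.006)),where())"
```

```text
(array([-0.0017,  0.0003,  0.0591]), array([-0.002,  0.   ,  0.008])) (array([  1.92, -65.25,  20.11,  65.13]), array([-0.2 ,  0.74,  0.95]))
```

View pics/s2.png

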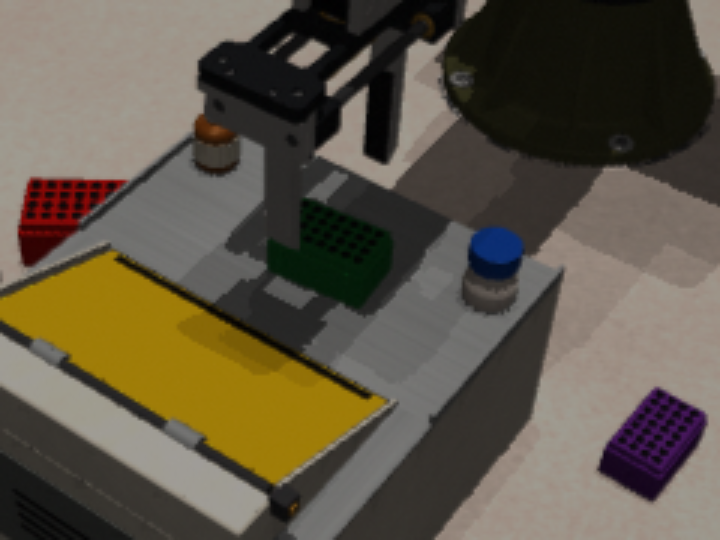

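```bash
python3 -c "
from h import *
g=lambda e,y,z:E0+e*bx+y*by+[0,0,z]
y=.020
for z in(.065,.006):
  P=[g(-.065+d,y+s*.008,z) for d in(.047,.0595) for s in(-1,1)]
  print(((proj('scene',P)-[200,100])*3).round())
  P=[g(-.065-d,y+s*.008,z) for d in(.047,.0595) for s in(-1,1)]
  print('tr',((proj('scene',P)-[200,100])*3).round())
print(((proj('scene',[g(0,-.11,0),g(0,.02,0),g(0,.11,0)])-[200,100])*3).round())
"
```

```text
[[276. 233.]
 [297. 244.]
 [263. 244.]
 [285. 255.]]
tr [[363. 153.]
 [384. 162.]
 [374. 143.]
 [395. 152.]]
[[274. 301.]
 [295. 312.]
 [263. 313.]
 [283. 324.]]
tr [[358. 221.]
 [378. 231.]
 [368. 211.]
 [388. 221.]]
[[110. 243.]
 [268. 330.]
 [388. 396.]]
```

Request:
move_arm(targets=[[0, 0, 0.014, 0, 0, 0], [0, 0, 0.03, 0, 0, 0], [0, 0, 0.045, 0, 0, 0], [0, 0, 0.054, 0, 0, 0], [0, 0, 0.059, 0, 0, 0]])

```text
time_s: 2.33
ee_pos: [0.4793, 0.0271, 0.1562]
eef_rot: [-3.141, 0.0, 1.536]
force: [-0.8, -0.0, 0.1]
grip_width: 0.0936
```

Request:
move_arm(targets=[[0, 0.003, 0, 0, 0, 0], [0, 0.007, 0, 0, 0, 0], [0, 0.011, 0, 0, 0, 0], [0, 0.014, 0, 0, 0, 0], [0, 0.016, 0, 0, 0, 0]])

```text
time_s: 2.75
ee_pos: [0.4959, 0.0264, 0.1569]
eef_rot: [3.141, -0.0, 1.536]
force: [-0.6, 0.4, -0.9]
grip_width: 0.0938
```

```bash
python3 -c "
from h import *
cv2.imwrite('pics/s3.png',cv2.resize(ctrl.camera('scene')[100:280,200:440,::-1],None,fx=3,fy=3))
print(delta(*tgt(-.035,.0184,.006)),where())"
```

```text
(array([-0.0017,  0.0133,  0.0008]), array([ 0.001, -0.   ,  0.007])) (array([  2.8 , -48.33,  20.05,   6.77]), array([-1.23,  0.4 , -0.6 ]))
```

View pics/s3.png

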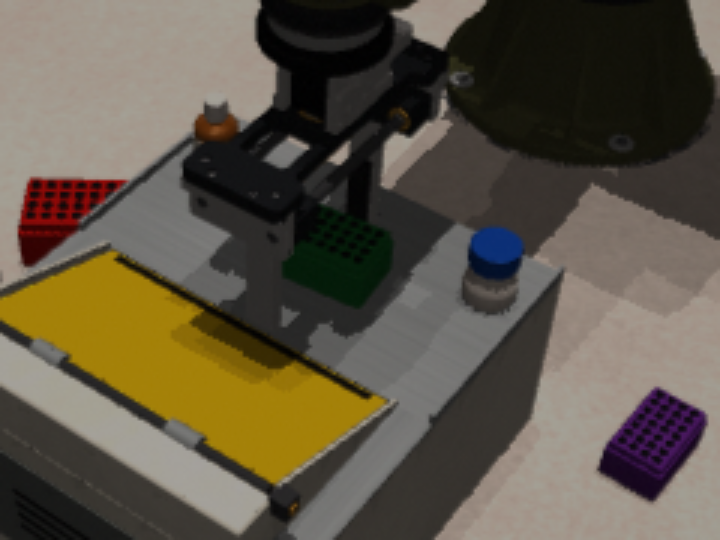

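Both fingers straddle the tray without moving it. The leading finger is just at the flap lip, near (265,330) in the crop. Now I press the flap.

Request:
move_arm(targets=[[0, 0.003, 0, 0, 0, 0], [0, 0.007, 0, 0, 0, 0], [0, 0.01, 0, 0, 0, 0], [0, 0.013, 0, 0, 0, 0], [0, 0.016, 0, 0, 0, 0]])

```text
time_s: 3.22
ee_pos: [0.5115, 0.0259, 0.1564]
eef_rot: [-3.141, 0.0, 1.536]
force: [-0.2, -0.4, 0.3]
grip_width: 0.0939
```

```bash
python3 -c "
from h import *
cv2.imwrite('pics/s4.png',cv2.resize(ctrl.camera('scene')[100:280,200:440,::-1],None,fx=3,fy=3))
print(where())
# tilt 10 deg about the trailing tip (tool y=-53mm) and advance 0 / 25 mm
for t in(5,10,12):
  p,Rt=tgt(-.033,.0195,.006,t); a=np.radians(t)
  p=p+.053*(np.cos(a)-1)*bx-[0,0,.053*np.sin(a)]
  print(t,delta(p,Rt))"
```

```text
(array([  3.27, -32.38,  20.13,   6.46]), array([-0.03, -0.51,  0.54]))
5 (array([-0.0006, -0.0008,  0.0051]), array([0.167, 0.   , 0.007]))
10 (array([-0.0006, -0.0014,  0.0097]), array([0.334, 0.001, 0.007]))
12 (array([-0.0006, -0.0018,  0.0115]), array([0.4  , 0.001, 0.007]))
```

View pics/s4.png

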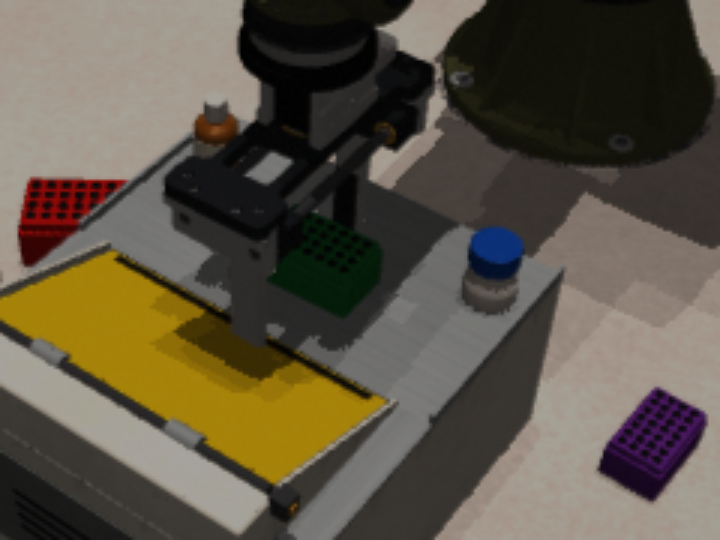

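The flap is only just touched and the tray has slid about 10 mm. I'll tilt the hand so the leading finger opens the flap properly before I push further.

Request:
move_arm(targets=[[0, -0.001, 0.0015, 0.053, 0, 0], [0, -0.002, 0.003, 0.107, 0, 0], [0, -0.003, 0.0044, 0.16, 0, 0], [0, -0.003, 0.006, 0.213, 0, 0], [0, -0.003, 0.0075, 0.267, 0, 0]])

```text
time_s: 3.68
ee_pos: [0.5086, 0.026, 0.1492]
eef_rot: [-3.001, -0.0, 1.536]
force: [-0.8, -0.5, 2.3]
grip_width: 0.094
```

```bash
python3 -c "
from h import *
cv2.imwrite('pics/s5.png',cv2.resize(ctrl.camera('scene')[100:280,200:440,::-1],None,fx=3,fy=3))
print(where(),ctrl.get_obs()['eef_rot'])
for e in (-.01,.02,.05):
  p,Rt=tgt(e,.0195,.006-.0074,8); print(e,delta(p,Rt))"
```

```text
(array([  3.73, -35.75,  20.08,  -1.31]), array([-0.55,  1.05,  1.49])) [-2.99867735e+00  7.16419048e-06  1.53614340e+00]
-0.01 (array([-0.0007,  0.0255, -0.0036]), array([-0.006,  0.001,  0.007]))
0.02 (array([-0.0008,  0.0552, -0.0079]), array([-0.006,  0.001,  0.007]))
0.05 (array([-0.0009,  0.0849, -0.0121]), array([-0.006,  0.001,  0.007]))
```

View pics/s5.png

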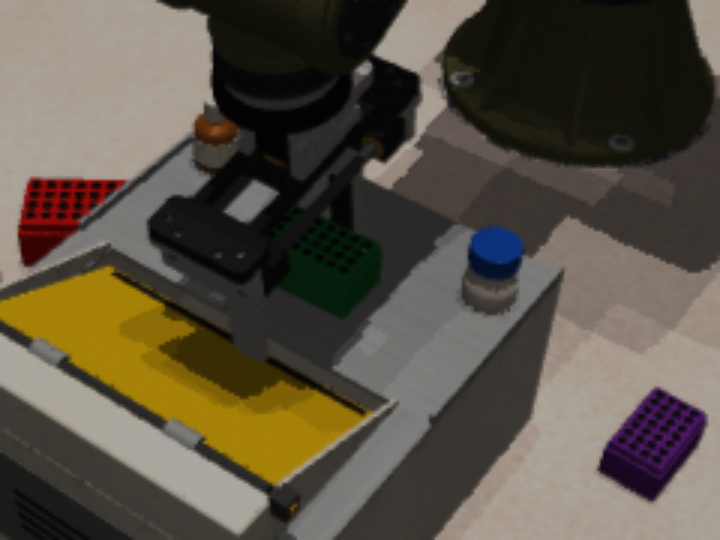

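The flap now stands open along its whole lip, with a dark gap from (110,270) to (385,410), and the tray hasn't been disturbed. I push level.

Request:
move_arm(targets=[[0, 0.004, -0.0006, 0, 0, 0], [0, 0.009, -0.0013, 0, 0, 0], [0, 0.014, -0.002, 0, 0, 0], [0, 0.019, -0.0027, 0, 0, 0], [0, 0.024, -0.0034, 0, 0, 0]])

```text
time_s: 4.15
ee_pos: [0.5329, 0.0252, 0.149]
eef_rot: [-3.002, -0.0, 1.536]
force: [-2.9, 0.2, 0.7]
grip_width: 0.0939
```

Request:
move_arm(targets=[[0, 0.004, -0.0006, 0, 0, 0], [0, 0.008, -0.0011, 0, 0, 0], [0, 0.012, -0.0017, 0, 0, 0], [0, 0.016, -0.0023, 0, 0, 0], [0, 0.02, -0.0028, 0, 0, 0]])

```text
time_s: 4.57
ee_pos: [0.5529, 0.0244, 0.1489]
eef_rot: [-3.001, 0.0, 1.536]
force: [-4.5, -0.3, 1.8]
grip_width: 0.0939
```

```bash
python3 -c "
from h import *
cv2.imwrite('pics/s6.png',cv2.resize(ctrl.camera('scene')[100:280,200:440,::-1],None,fx=3,fy=3))
print(where(),ctrl.get_obs()['eef_rot'])
for e in (.02,.048):
  p,Rt=tgt(e,.0195,.006-.0074,8); print(e,delta(p,Rt))"
```

```text
(array([ 4.62,  9.11, 20.32, -1.1 ]), array([-1.49,  0.17,  1.34])) [-3.00177846e+00 -1.68815254e-05  1.53628143e+00]
0.02 (array([-0.0009,  0.0108, -0.0012]), array([-0.   ,  0.001,  0.007]))
0.048 (array([-0.001 ,  0.0385, -0.0051]), array([-0.   ,  0.001,  0.007]))
```

View pics/s6.png

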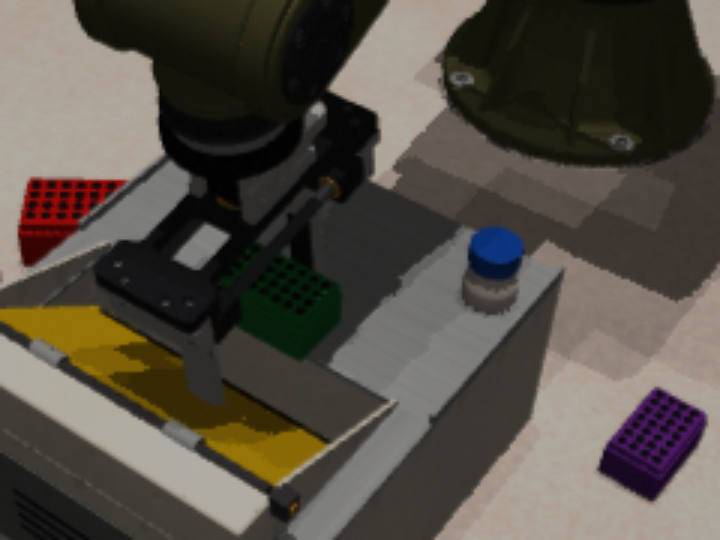

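The flap is wide open and the tray's front is at the shelf edge, about (300,355). I keep pushing.

Request:
move_arm(targets=[[0, 0.004, -0.0006, 0, 0, 0], [0, 0.008, -0.0011, 0, 0, 0], [0, 0.012, -0.0017, 0, 0, 0], [0, 0.016, -0.0023, 0, 0, 0], [0, 0.02, -0.0028, 0, 0, 0]])

```text
time_s: 5.03
ee_pos: [0.5726, 0.0238, 0.1487]
eef_rot: [-3.0, 0.0, 1.536]
force: [-7.0, 0.5, 0.2]
grip_width: 0.0939
```

Request:
move_arm(targets=[[0, 0.004, -0.0006, 0, 0, 0], [0, 0.008, -0.0011, 0, 0, 0], [0, 0.012, -0.0017, 0, 0, 0], [0, 0.016, -0.0023, 0, 0, 0], [0, 0.018, -0.0025, 0, 0, 0]])

```text
time_s: 5.45
ee_pos: [0.5902, 0.0232, 0.148]
eef_rot: [-2.998, 0.0, 1.536]
force: [-9.5, -0.1, -2.9]
grip_width: 0.0938
```

```bash
python3 -c "
from h import *
a=cv2.resize(ctrl.camera('scene')[100:280,200:440,::-1],None,fx=3,fy=3)
cv2.imwrite('pics/s7.png',a)
print(where(),ctrl.get_obs()['eef_rot'])"
```

```text
(array([ 5.5 , 46.1 , 20.43, -2.12]), array([-8.49, -0.  , -2.02])) [-2.99811727e+00  6.21276771e-05  1.53622969e+00]
```

View pics/s7.png

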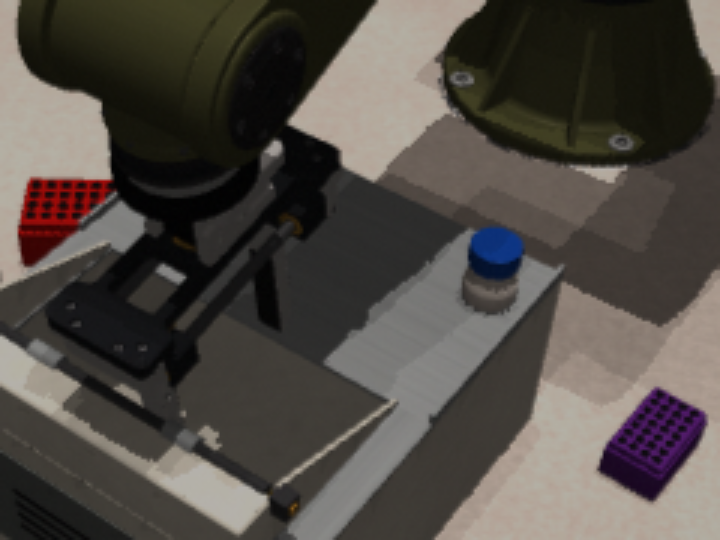

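The tray has dropped off the shelf and is out of sight. The finger still holds the flap fully open. I withdraw upwards, slightly back.

Request:
move_arm(targets=[[0, -0.004, -0.008, 0, 0, 0], [0, -0.008, -0.018, 0, 0, 0], [0, -0.012, -0.03, 0, 0, 0], [0, -0.016, -0.042, 0, 0, 0], [0, -0.02, -0.055, 0, 0, 0]])

```text
time_s: 5.92
ee_pos: [0.579, 0.0235, 0.2077]
eef_rot: [-3.003, 0.0, 1.536]
force: [0.7, 0.2, -0.2]
grip_width: 0.0939
```

Request:
move_arm(targets=[[0, -0.004, -0.015, 0, 0, 0], [0, -0.01, -0.035, 0, 0, 0], [0, -0.016, -0.06, 0, 0, 0], [0, -0.022, -0.085, 0, 0, 0], [0, -0.028, -0.11, 0, 0, 0]])

```text
time_s: 6.33
ee_pos: [0.5662, 0.024, 0.3215]
eef_rot: [-3.003, -0.0, 1.536]
force: [-0.2, -0.1, 0.2]
grip_width: 0.0945
```

Request:
move_arm(targets=[[0.02, 0, -0.01, 0, 0, 0], [0.05, 0, -0.02, 0, 0, 0], [0.09, 0, -0.02, 0, 0, 0], [0.13, 0, -0.02, 0, 0, 0], [0.17, 0, -0.02, 0, 0, 0]])

```text
time_s: 6.75
ee_pos: [0.5749, 0.1954, 0.3404]
eef_rot: [-3.004, -0.001, 1.536]
force: [0.7, -0.2, 0.2]
grip_width: 0.0941
```

Request:
move_arm(targets=[[0.02, 0, 0, 0, 0, 0], [0.03, 0, 0, 0, 0, 0], [0.03, 0, 0, 0, 0, 0], [0.03, 0, 0, 0, 0, 0], [0.03, 0, 0, 0, 0, 0]])

```text
time_s: 7.17
ee_pos: [0.5764, 0.2223, 0.3393]
eef_rot: [-3.002, 0.0, 1.535]
force: [0.6, -0.6, -0.8]
grip_width: 0.0939
```

```bash
python3 -c "
from h import *
a=ctrl.camera('scene');b=ctrl.camera('top')
cv2.imwrite('pics/s8.png',np.vstack([cv2.resize(a[100:340,120:440,::-1],(400,300)),cv2.resize(b[110:320,120:400,::-1],(400,300))]))
print(where())
t0=cv2.imread('pics/top0.png')[:,:,::-1].copy()
for n,lo,hi in (('yellow',(20,150,60),(32,255,255)),('blue',(105,130,60),(120,255,255)),('amber',(5,100,50),(17,255,255)),('green',(50,100,30),(75,255,255))):
  for im in(t0,b): print(n,[(np.round(cv2.minAreaRect(c)[0],1),cv2.contourArea(c)) for c in blobs('top',im,lo,hi)])"
```

```text
(array([  7.27,  24.52, 218.92, 189.23]), array([-0.09, -0.53, -0.23]))
yellow [(array([292.1, 176.2]), 6194.5)]
yellow [(array([292. , 176.1]), 6221.5)]
blue [(array([232.8, 259.8]), 194.5)]
blue [(array([540.7, 117.1]), 3679.5)]
amber [(array([347.5, 261. ]), 139.0), (array([ 27.9, 192.6]), 2348.5)]
amber [(array([346.5, 262. ]), 175.0), (array([ 28.5, 192.8]), 2202.5)]
green [(array([282.2, 238.7]), 708.5), (array([189.1, 193.4]), 930.5)]
green [(array([192.1, 188.3]), 467.5)]
```

View pics/s8.png

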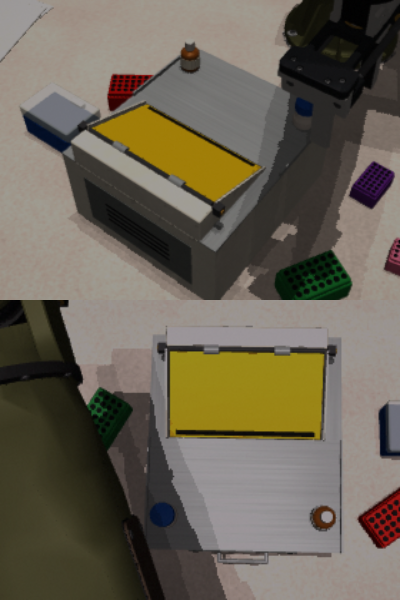

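The flap is closed again, the shelf has no tray on it, and the jar (233,260) and bottle (347,262) haven't moved. Handing in.

```bash
python3 -c "
from station import ctrl
print(ctrl.hand_in())"
```

```text
the job is handed in; nothing more can be done
None
```

The small green tray is in the bin and the flap has closed behind it; I handed the job in at about 7.3 s. The leading finger pressed the flap open and held it while the trailing finger pushed the tray off the shelf edge. I then lifted both fingers clear. The gripper stayed fully open throughout, so the tray was never squeezed.

**Last checks:**
- **Flap:** its yellow area in the top view is back where it started, within 0.1 px.
- **Tray:** there is no green left on the shelf. I infer it is in the bin, because the inside can't be seen.
- **Bottle, jar and tip box:** all still standing. The bottle is within about 1 px of its first position. The colour mask missed the jar in the arm's shadow, so I checked it by eye, also within 1 px. I checked the tip box by eye only.
- **Force:** readings stayed under about 10 N, highest while holding the flap wide open.

**Imperfection:** the tray slid about 10 mm on the shelf just as the leading finger first touched the flap. I then tilted the hand to open the flap properly before pushing further.

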